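# Free the cutter plate from its left-hand clamp knob

### The arm

A 6-joint arm with a two-finger parallel gripper is mounted at the origin on a cart in front of the work surface, level with it; the furniture and walls round the work are solid. World frame = base frame: x ahead of the robot, y to its left, z up, the work surface at z = 0. Lengths are in mm, angles in rad, forces in N, time in s.
With the tool pointing down it reaches from about 300 to 775 mm from the base axis. Payload 14.6 kg.
Tool frame: the origin (TCP) lies midway between the tips of the shut fingers; the grasp point (between the pads) lies 19 mm behind it; z points along the fingers, y is the line along which they close (so a half turn about z gives the same grasp; the last joint's range is limited). The gripper opens to 94 mm and grips with 3 to 60 N. Pads are 16 mm wide; open, the fingers measure 119 mm over their backs; the gripper's body (75 mm by 177 mm) begins 78 mm behind the grasp point.
Start: joints at [1.187, 0.3, 1.521, -0, 1.321, -0.067], TCP at [171.337, 522.621, 205.446] pointing down, gripper open.
Joint ranges: [-3.03, 3.03], [-0.79, 2.21], [0.23, 2.52], [-1.04, 4.18], [0, 3.07], [-2.55, 2.55]. Speed limits (rad/s): [2.22, 2.22, 2.57, 3.14, 3.14, 3.14].

### API

Orientations are given as [roll, pitch, yaw] about the fixed x, y, z axes, in that order (R = Rz(yaw) Ry(pitch) Rx(roll)).
In Python, from cell import manip, camera gives the robot as it stands.
- The arm moves only by the tool move_arm, never from a script. Its arguments are lists of equal length, an entry for each row: "dp": the shift along the world's x, y, z in mm, a list of three; "rotation": the turn, a rotation vector about the world's x, y, z in rad, a list of three; "hand": the opening, from 0 (shut) to 1 (fully open). A call has 1 to 10 rows; each row shifts and turns the commanded pose from where the row before left it; what a row does not reach is not made up. A row lasts 1/8 s, in which the tool goes at most 62.5 mm and 10.7 degrees, less where a joint would pass 70% of its speed; a pose out of reach is approached as far as the arm can. A call with a gripper value outside its range is refused whole. The fingers move at their own pace and stop on an object; "newtons" is the grip in N (left out, the last holds). Time passes only in rows, so rows that do not move let the fingers close. It gives the time, the measured TCP pose, the force, the opening and the grip force at its end, in the units of the state.
- manip.read_state(): the state, without advancing time (a new reading comes with each control period).
- camera(name): name is "side" or "top" or "wrist"; returns a dict with "image" (480x640x3 uint8, red, green, blue), "fx", "fy", "cx", "cy" (pixels), "R" (3x3) and "t" (3): a world point X has camera coordinates R X + t; the wrist camera has in their place "mount" (4x4, takes a point from camera to tool coordinates, whose origin is the TCP and whose axes are the flange's). Camera axes: x right, y down, z forward; pixel columns grow to the right and rows downward; lengths in mm; the calibration is good to about 2 mm. A picture is of the moment at which its call begins: read the wrist's pose just before it. There is no depth.
- manip.sign_off(): hands the job in; it is judged then, once.
The state is a dict: "clock": time; "joints": joint angles; "qd": joint speeds; "effort": joint torques, N m; "eef_pos": TCP position; "eef_rot": TCP orientation; "wrist_force": force on the tool from outside, world axes, zero at the start; "moment": the same for the moment, N m; "finger_gap": finger opening in mm; "finger_force": force on a finger pad.
Only numpy, scipy, OpenCV 4.12 (cv2) and the standard library are available. Lean on these libraries where they do the work, as an engineer would, in place of code of your own. Each camera call takes 0.05 s, during which the arm holds its last target. There are 200 camera calls.

### The job

Take the cutter plate off the cutter head whose yellow knob has the engraved arrow: that mark means a left-hand thread, so undo it by turning clockwise, as seen from above, until you feel the nut come up against its end stop, without forcing the spring-loaded knob. Then lift the plate by its blue fin over the low ledge without prying it against the nut, slide it out forwards and lay it flat in the middle of the small white dish, set down and not dropped. Leave the unmarked knob and the other things on the worktop alone.

Things in the scene. Friction and masses are not known exactly. Their poses are not given: they have to be found in the camera images.
- lh_stand: Cutter head with the left-hand thread, fixed: white block on a dark foot plate 134 x 80 mm; origin under its centre on the worktop, z up, -x is its front (robot side). The seat of the cutter plate is 30 mm up; a ledge 2.5 mm higher runs in front of the plate and along both sides, 2 mm clear of it; open behind. A head of the same look with an unmarked knob stands near; they may be in either place.
- lh_spindle (a point): Point on the axis of the marked knob at the seat of lh_stand (30 mm above the worktop, 25 mm to +x of the stand's centre); axes as lh_stand. The brass spindle here is 12 mm thick.
- lh_knob: Round yellow grip cap of the marked knob, engraved black clockwise arrow on top; 44 mm in diameter, 8 to 38 mm above its origin, which lies on the axis under the nut's flange. It drives lh_nut through a torsion spring of 2 N m per rad inside it: it leads the nut by 0.2 rad while turning, springs back when let go, and leads more once the nut is at its stop. Never twist it over 0.3 rad.
- lh_nut: Steel nut under the yellow cap on lh_stand, flange 33 mm wide, 4 mm high; origin on the axis under the flange. Left-hand thread: turned clockwise from above it loosens and rises 2.5 mm per rad; counter-clockwise it clamps the plate. Friction 0.4 N m; it stays where it is left. Its end stop, found by feel as the torque climbs past 0.4 N m, is 2.2 to 2.9 rad clockwise from its start.
- cutter: Loose steel cutter plate in lh_stand, 100 x 50 x 5 mm, 0.14 kg. Origin at the centre of its underside; axes as lh_stand while seated. A slot 17 mm wide, from x = +15 to +50 mm, open to +x, straddles the spindle. With the knob at its stop the flange is about 7.5 mm above the plate: lift the plate about 5 mm, then draw it at least 65 mm to -x to clear the knob.
- cutter_fin (a point): Middle of the cutter plate's upright blue grip fin, 22 mm above the plate's underside, 36 mm to -x of its origin. The fin is 26 mm long (x), 12 mm thick (y) and ends 40 mm above the underside; axes as cutter.
- plain_stand: The other cutter head, same look and size, with a fixed cutter plate; fixed to the worktop. Origin and axes as for lh_stand; its knob axis at x = +25 mm. To be left alone.
- plain_rim (a point): A point on the rim of the unmarked yellow knob of plain_stand, 22 mm from its axis and 65 mm above the worktop. That knob must not be turned.
- dish: Small round white ceramic dish, loose, 149 mm in diameter, 20 mm high, flat inside to 45 mm from its centre at 8 mm height, then rising to the rim. The cutter plate, laid in it centrally, rests with its corners on the rising part, its underside about 15 mm above the dish's underside. Origin at the centre of its underside.
- timer: White kitchen timer with a red knob, 68 x 68 x 51 mm, loose; bystander. Origin under its centre.
- ramekin: White fluted ramekin, 82 x 82 x 42 mm, loose; bystander. Origin under its centre.
- lemon: Yellow lemon, 78 x 55 x 56 mm, loose; bystander.
Mind the look-alikes: they are no part of the job. There is more than one size of the dish; the one meant has the size given above.

How it is judged (in metres and radians):
On the way, in this order (a step that is already met when the one before it is completed fails the run):
1. the marked knob is turned clockwise right up to its end stop (nut flange risen to 42 mm or more above the worktop) with the cutter plate still in its seat (z of lh_nut in the frame of lh_stand above 0.042 m and distance between cutter and lh_stand below 0.034 m), for 0.2 s.
2. the cutter plate is drawn out forwards, clear of the knob (x of cutter in the frame of lh_stand below -0.05 m), for 0.1 s.
At the end, for the whole second after the job is handed in: The cutter plate lies at rest and flat (within 0.2 rad) in the dish, its origin within 30 mm of the dish's centre and less than 25 mm above the dish's underside; the dish stands level; the marked knob is still backed off (flange at least 41 mm above the worktop) (horizontal distance between cutter and dish below 0.03 m and z of cutter in the frame of dish below 0.025 m and angle between cutter's own z axis and vertical below 0.2 rad and linear speed of cutter below 0.02 m/s and angle between dish's own z axis and vertical below 0.1 rad and z of lh_nut in the frame of lh_stand above 0.041 m); the robot touches nothing.
It fails at once if the marked knob is forced: its cap is twisted more than 0.34 rad (0.68 N m) against the nut (angle between the x axis of lh_knob and the x axis of lh_nut, either way round above 0.34 rad).
It fails at once if the nut is tightened onto the cutter plate, or the plate is pried against it, with more than 20 N (contact force between cutter and lh_nut above 20 N).
It fails at once if the cutter plate is dropped or slammed into the dish (reaches it faster than 0.45 m/s) (horizontal distance between cutter and dish below 0.08 m and z of cutter in the frame of dish below 0.04 m and linear speed of cutter above 0.45 m/s).
It fails at once if the unmarked knob is turned (its rim moves more than 6 mm) (distance of plain_rim from where it was at the start of the episode above 0.006 m).
It fails at once if a bystander (timer, ramekin, lemon) is moved more than 25 mm, or the dish more than 40 mm (distance of any of timer, ramekin, lemon from where it was at the start of the episode above 0.025 m or distance of dish from where it was at the start of the episode above 0.04 m).
It also fails if it takes over 72 s, if anything falls off the work surface, if the arm or the gripper's body presses on something with over 40 N, if the wrist force passes 120 N, or if a joint passes its speed limit or range.

## Working session

There is one attempt and no reset: what is moved stays moved. The work goes in short steps, Python scripts to look and compute and a tool call to move; the robot and the scene stay as the last step left them, time stands still between calls to the robot, and variables do not carry over. Pictures are saved under pics/ and viewed, at most 10 in all, crops included, and the job is handed in when it is done.

Besides the shell and the picture viewer there is one more tool, called after ">>>" as a command line: name --argument value ..., lists and objects as JSON in quotes. move_arm: Moves the arm, as the interface text tells. Its arguments: {"type":"object","properties":{"dp":{"type":"array","items":{"type":"array","items":{"type":"number"}}},"rotation":{"type":"array","items":{"type":"array","items":{"type":"number"}}},"hand":{"type":"array","items":{"type":"number"}},"newtons":{"type":"number"}},"required":["dp","rotation","hand"]}

```bash
mkdir -p pics; ls; cat > h.py <<'E'
import numpy as np, cv2
from cell import manip, camera
from scipy.spatial.transform import Rotation as Ro
def snap(n,f):
    s=manip.read_state(); c=camera(n); 
    if n=="wrist":
        M=np.array(c["mount"]); T=np.eye(4); T[:3,:3]=Ro.from_euler('xyz',s["eef_rot"]).as_matrix(); T[:3,3]=s["eef_pos"]
        W=T@M; c["R"]=W[:3,:3].T; c["t"]=-W[:3,:3].T@W[:3,3]
    c["R"]=np.array(c["R"]);c["t"]=np.array(c["t"])
    cv2.imwrite("pics/"+f+".png",c["image"][:,:,::-1]); np.save("pics/"+f+".npy",c,allow_pickle=True); return c
def load(f): return np.load("pics/"+f+".npy",allow_pickle=True).item()
def ray(c,u,v):
    d=c["R"].T@np.array([(u-c["cx"])/c["fx"],(v-c["cy"])/c["fy"],1]); return -c["R"].T@c["t"],d/np.linalg.norm(d)
def onz(c,u,v,z):
    o,d=ray(c,u,v); return o+d*(z-o[2])/d[2]
def proj(c,X):
    p=c["R"]@np.array(X,float)+c["t"]; return np.array([c["fx"]*p[0]/p[2]+c["cx"],c["fy"]*p[1]/p[2]+c["cy"]])
def tri(*rs):
    A=0;b=0
    for o,d in rs: P=np.eye(3)-np.outer(d,d);A=A+P;b=b+P@o
    return np.linalg.solve(A,b)
E
python3 - <<'E'
from h import *
for n in("top","side"):
    c=snap(n,n+"0"); print(n,-c["R"].T@c["t"],c["fx"])
print(manip.read_state())
E
```

```text
pics
top [ 435.48136602 -362.23463463 1385.71382036] 482.56931483244404
side [548.63413299 579.88068928 500.32461032] 448.3057529892578
{'clock': 0.1, 'joints': array([ 1.18742180e+00,  3.00398075e-01,  1.52145005e+00, -3.32211398e-06,
        1.32066353e+00, -6.66317093e-02]), 'qd': array([ 4.72412786e-04, -1.12252765e-03, -7.40053461e-04, -8.21850056e-04,
       -6.02987946e-04,  2.30600397e-05]), 'effort': array([ 1.06934956e-03, -5.32640398e+01, -3.53285301e+01,  7.09318346e-02,
        2.33897078e-02, -1.25932884e-04]), 'eef_pos': array([171.25648932, 522.45042714, 204.98180572]), 'eef_rot': array([-3.14067548e+00, -5.79785298e-05,  2.82485063e+00]), 'wrist_force': array([-0.98123222, -0.17117044,  0.0222654 ]), 'moment': array([ 0.00177484,  0.02590273, -0.04326285]), 'finger_force': 0.0, 'finger_gap': 94.1408272928954}
```

View pics/top0.png

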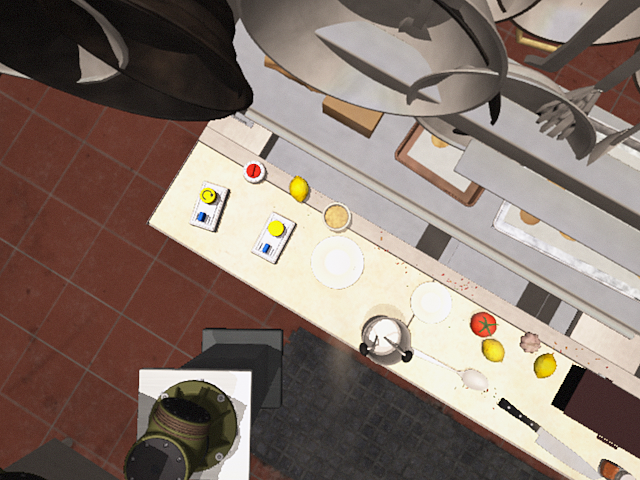

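View pics/side0.png

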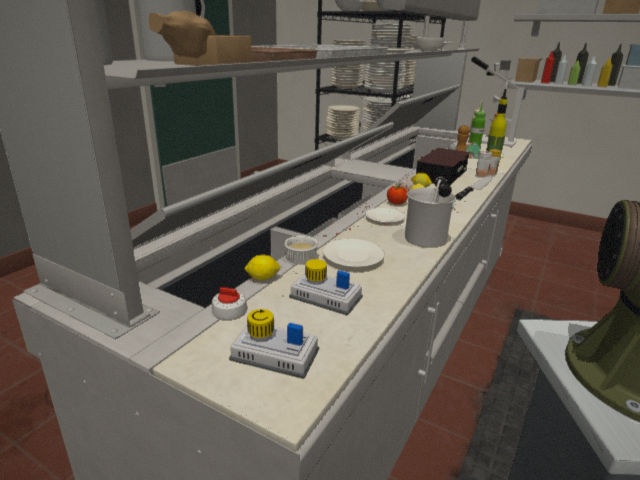

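Top view: the two heads have their knobs at (208,195) and (277,229). In the side view the knob at (260,323) carries an arrow and the one at (316,270) looks plain. There are two dishes in the top view, at (337,262) and (431,302). I'll measure both and confirm in a crop.

```bash
cat > m.py <<'E'
from h import *
def blobs(c,lo,hi,amin=15):
    h=cv2.cvtColor(c["image"],cv2.COLOR_RGB2HSV); m=cv2.inRange(h,lo,hi)
    n,l,s,ce=cv2.connectedComponentsWithStats(m); return [(s[i,4],ce[i].round(1),s[i,:4]) for i in range(1,n) if s[i,4]>=amin]
Y=((22,150,90),(34,255,255)); B=((100,120,60),(125,255,255))
E
python3 - <<'E'
from m import *
t=load("top0");s=load("side0")
for n,c in(("top",t),("side",s)):
    print(n,"Y",[(b[0],b[1].tolist(),b[2].tolist()) for b in blobs(c,*Y)]); print("B",[(b[0],b[1].tolist(),b[2].tolist()) for b in blobs(c,*B)])
for n,(u,v) in dict(knobA=(208,195),knobB=(277,229)).items(): print(n,onz(t,u,v,72))
for n,(u,v) in dict(big=(337,262),small=(431,302),timer=(255,172),lemon=(299,188),ram=(337,216)).items(): print(n,onz(t,u,v,15), np.linalg.norm(onz(t,u,v,15)[:2]))
for x0,x1,v in((311,364,262),(410,452,302)): print(onz(t,x1,v,20)-onz(t,x0,v,20))
a=cv2.resize(s["image"][285:375,225:325],None,fx=4,fy=4,interpolation=2); b=cv2.resize(t["image"][165:265,180:310],None,fx=3,fy=3,interpolation=2)
o=np.zeros((360,800,3),np.uint8); o[:360,:400]=a; o[:300,400:790]=b
cv2.imwrite("pics/crop0.png",o[:,:,::-1])
E
```

```text
top Y [(np.int32(349), [298.6, 188.4], [290, 176, 19, 26]), (np.int32(173), [207.2, 195.1], [200, 188, 15, 15]), (np.int32(188), [275.6, 227.9], [268, 221, 16, 15]), (np.int32(386), [492.9, 350.2], [483, 339, 21, 23]), (np.int32(405), [544.7, 365.6], [534, 354, 23, 24])]
B [(np.int32(40), [200.2, 216.1], [197, 212, 7, 9]), (np.int32(36), [265.3, 247.7], [262, 244, 7, 9])]
side Y [(np.int32(212), [605.3, 73.3], [599, 58, 13, 28]), (np.int32(30), [503.0, 101.2], [500, 99, 7, 5]), (np.int32(301), [498.2, 126.2], [490, 114, 16, 32]), (np.int32(58), [495.5, 152.1], [489, 149, 12, 8]), (np.int32(218), [420.8, 180.0], [411, 173, 21, 16]), (np.int32(638), [262.0, 266.9], [245, 255, 35, 25]), (np.int32(319), [315.6, 268.4], [306, 259, 21, 22]), (np.int32(514), [260.1, 321.8], [248, 309, 25, 29])]
B [(np.int32(192), [342.6, 279.5], [337, 271, 12, 18]), (np.int32(280), [294.5, 333.8], [287, 323, 16, 22])]
knobA [638.61883192 -41.2839704   72.        ]
knobB [ 546.35148036 -234.12499283   72.        ]
big [ 459.19940553 -400.55543855   15.        ] 609.3510920523001
small [ 350.69673742 -664.32285231   15.        ] 751.2077300811476
timer [ 715.72197713 -161.78395619   15.        ] 733.7792563324348
lemon [ 670.09077731 -289.69995223   15.        ] 730.0326788293744
ram [ 590.22382651 -399.47775916   15.        ] 712.7037571432955
[   1.82733384 -149.36780414    0.        ]
[   1.65057663 -116.48218774    0.        ]
```

View pics/crop0.png

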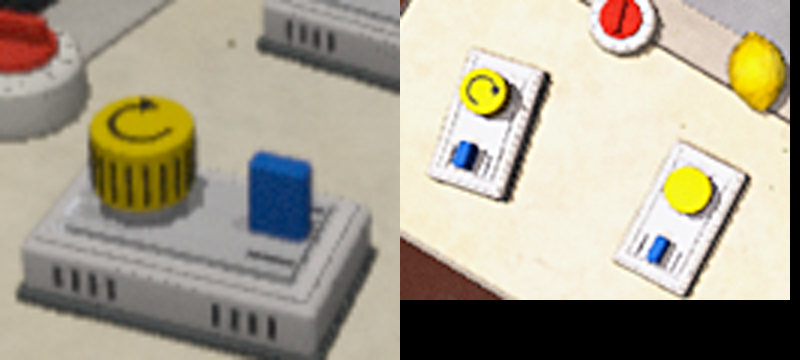

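The crop confirms it: the head whose knob is at top (208,195) and side (260,323) has the arrow, so it is lh_stand. The head at top (277,229) is plain. The dish at top (337,262) measures 149 mm and is the one meant. The other, at (431,302), measures only 116 mm. Next I move over the marked head for a close look.

>>> move_arm --dp '[[32,-42,5],[32,-42,5],[32,-42,5],[32,-42,5],[32,-42,5],[32,-42,5],[32,-42,5],[32,-42,5],[32,-42,5],[32,-42,5]]' --rotation '[[0,0,0.05],[0,0,0.05],[0,0,0.05],[0,0,0.05],[0,0,0.05],[0,0,0.05],[0,0,0.05],[0,0,0.05],[0,0,0.05],[0,0,0.05]]' --hand '[1,1,1,1,1,1,1,1,1,1]'

```text
clock: 1.35
eef_pos: [492.1, 101.0, 255.4]
eef_rot: [3.142, -0.0, -2.957]
wrist_force: [1.2, 1.0, -0.4]
finger_gap: 94.2
finger_force: 0.0
```

>>> move_arm --dp '[[30,-42,5],[30,-42,5],[20,-30,0],[0,0,0],[0,0,0]]' --rotation '[[0,0,0.03],[0,0,0.03],[0,0,0],[0,0,0],[0,0,0]]' --hand '[1,1,0.85,0.7,0.7]'

```text
clock: 1.98
eef_pos: [571.0, -11.0, 265.1]
eef_rot: [3.141, -0.001, -2.898]
wrist_force: [0.2, 0.5, -0.2]
finger_gap: 67.9
finger_force: 0.0
```

```bash
python3 - <<'E'
from m import *
c=snap("wrist","w1"); s=manip.read_state(); print(s["eef_pos"],s["eef_rot"],s["joints"],s["wrist_force"],s["moment"]); print(-c["R"].T@c["t"],c["R"],c["mount"])
for k in(Y,B): print([(b[0],b[1].tolist(),b[2].tolist()) for b in blobs(c,*k,200)])
E
```

```text
[570.95095142 -10.65552061 265.37097014] [ 3.14137643e+00 -2.92629013e-04 -2.89776171e+00] [-8.28496322e-02  3.10311465e-01  1.36902025e+00  1.11532896e-04
  1.46260747e+00 -1.89748894e+00] [ 0.64200371 -0.04826834  1.02730645] [ 0.02921636 -0.02400527 -0.00798364]
[490.97970783 -31.99374293 443.9588131 ] [[-2.40479331e-01  9.70654242e-01 -1.86124627e-04]
 [ 9.31733635e-01  2.30890507e-01  2.80289149e-01]
 [ 2.72106825e-01  6.72303283e-02 -9.59915600e-01]] [[-3.75849965e-04 -9.59734656e-01 -2.80907901e-01  8.28569307e+01]
 [ 9.99999760e-01 -1.97128197e-04 -6.64485090e-04 -1.07594279e+00]
 [ 5.82354501e-04 -2.80908083e-01  9.59734500e-01 -1.78781993e+02]
 [ 0.00000000e+00  0.00000000e+00  0.00000000e+00  1.00000000e+00]]
[(np.int32(215), [45.5, 213.0], [33, 204, 27, 18])]
[(np.int32(282), [140.2, 87.5], [130, 75, 21, 26])]
```

View pics/w1.png

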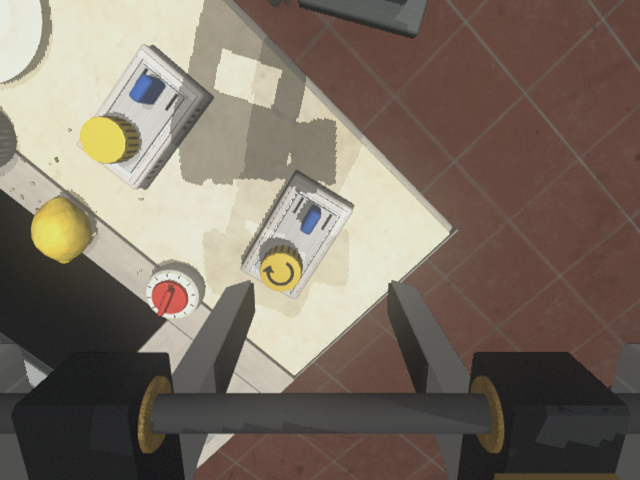

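Wrist view: the marked knob is at (280,270) and its fin at (311,218). The plain head is at (150,120).

```bash
cat >> m.py <<'E'
def hull(c,lo,hi,u,v,r):
    h=cv2.cvtColor(c["image"],cv2.COLOR_RGB2HSV); m=cv2.inRange(h,lo,hi); z=np.zeros_like(m); z[v-r:v+r,u-r:u+r]=255; m&=z
    cs=max(cv2.findContours(m,cv2.RETR_EXTERNAL,cv2.CHAIN_APPROX_NONE)[0],key=cv2.contourArea); hh=cv2.convexHull(cs); M=cv2.moments(hh)
    return np.array([M["m10"],M["m01"]])/M["m00"],hh[:,0,:],cv2.minAreaRect(cs)
YY=((18,90,50),(35,255,255)); BB=((100,90,40),(125,255,255))
E
python3 - <<'E'
from m import *
V=[("top0",(208,195),14,(200,216),9),("side0",(260,323),22,(295,334),18),("w1",(280,268),32,(311,218),24)]
K=[];F=[]
for f,k,rk,b,rb in V:
    c=load(f); a=hull(c,*YY,*k,rk); d=hull(c,*BB,*b,rb); print(f,a[0],a[2],d[0],d[2]); K.append(ray(c,*a[0]));F.append(ray(c,*d[0]))
for n,R in(("K",K),("F",F)):
    print(n,"all",tri(*R)," 0-1",tri(R[0],R[1])," 1-2",tri(R[1],R[2]),"0-2",tri(R[0],R[2]))
E
```

```text
top0 [207.85877193 195.37105263] ((208.0, 195.5), (15.0, 16.0), 90.0) [201.24271845 216.46601942] ((201.25001525878906, 216.25), (6.957010269165039, 8.538147926330566), 18.43494987487793)
side0 [259.99243017 322.73662229] ((260.0, 323.0), (28.0, 26.0), 90.0) [294.48206019 333.62905093] ((294.5, 333.5), (21.0, 15.0), 90.0)
w1 [280.93541381 268.70358939] ((281.5000305175781, 268.5000305175781), (40.69643783569336, 45.16857147216797), 26.56505012512207) [310.25432656 221.87133183] ((310.2489318847656, 221.84547424316406), (10.219900131225586, 23.191312789916992), 31.607501983642578)
K all [640.02096079 -38.27374929  58.90869188]  0-1 [639.92327507 -37.72642854  59.02790238]  1-2 [640.45049609 -38.95981977  58.19539318] 0-2 [638.88072564 -38.76415041  62.64464884]
F all [582.1436171  -19.76923908  52.86792329]  0-1 [581.34353497 -19.43589111  52.60504077]  1-2 [582.85511242 -20.11894337  52.48182608] 0-2 [580.92169431 -21.02486442  61.05613188]
```

>>> move_arm --dp '[[34,-14,-35],[35,-14,-35],[0,0,-25],[0,0,0],[0,0,0]]' --rotation '[[0,0,0],[0,0,0],[0,0,0],[0,0,0],[0,0,0]]' --hand '[0.7,0.7,0.7,0.7,0.7]'

```text
clock: 2.65
eef_pos: [640.5, -38.7, 172.3]
eef_rot: [-3.141, 0.002, -2.898]
wrist_force: [-0.4, -0.4, 0.7]
finger_gap: 65.8
finger_force: 0.0
```

```bash
python3 - <<'E'
from m import *
c=snap("wrist","w2"); s=manip.read_state(); print(s["eef_pos"],s["eef_rot"],s["wrist_force"],s["moment"])
for X in((639.5,-39,58),(582,-20,52),(640,-39,170)): print(proj(c,X))
E
```

```text
[640.66683079 -38.86153334 172.53198183] [-3.14061966e+00  2.51268033e-03 -2.89763533e+00] [-0.14706467  0.32114428  0.07370394] [ 0.06811358 -0.00681944  0.02699059]
[322.22534305 236.16039649]
[364.03647122 170.35717309]
[322.61321241 295.69095898]
```

View pics/w2.png

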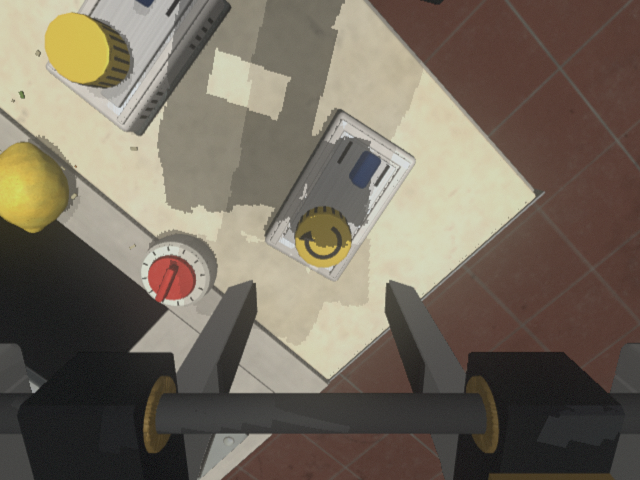

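The knob sits at (323,238) and the fin at (366,169), close to where my estimate projects. I refine with this view.

```bash
python3 - <<'E'
from m import *
V=[("w1",(280,268),32,(311,218),24),("w2",(323,238),42,(366,169),30),("side0",(260,323),22,(295,334),18)]
K=[];F=[]
for f,k,rk,b,rb in V:
    c=load(f); a=hull(c,*YY,*k,rk); d=hull(c,*BB,*b,rb); print(f,a[0],a[2],d[0],d[2]); K.append(ray(c,*a[0]));F.append(ray(c,*d[0]))
for n,R in(("K",K),("F",F)): print(n,tri(*R),tri(R[0],R[1]),tri(R[1],R[2]))
# model hull centroid at guess
c=load("w2")
for kx,ky in((639.5,-39),(640.5,-39),(639.5,-40)):
    p=np.array([proj(c,(kx+22*np.cos(a),ky+22*np.sin(a),z)) for a in np.linspace(0,6.28,60) for z in(43.5,73.5)],np.float32); M=cv2.moments(cv2.convexHull(p)); print(M["m10"]/M["m00"],M["m01"]/M["m00"])
b=cv2.boxPoints(hull(c,*BB,366,169,30)[2]); print(b,[onz(c,*q,70)[:2] for q in b])
E
```

```text
w1 [280.93541381 268.70358939] ((281.5000305175781, 268.5000305175781), (40.69643783569336, 45.16857147216797), 26.56505012512207) [310.25432656 221.87133183] ((310.2489318847656, 221.84547424316406), (10.219900131225586, 23.191312789916992), 31.607501983642578)
w2 [322.64756246 237.04197815] ((322.5, 236.5), (59.0, 55.0), 90.0) [nan nan] ((356.5, 181.0), (1.0, 0.0), 180.0)
side0 [259.99243017 322.73662229] ((260.0, 323.0), (28.0, 26.0), 90.0) [294.48206019 333.62905093] ((294.5, 333.5), (21.0, 15.0), 90.0)
K [640.27506518 -38.73001447  58.36247729] [638.93865455 -38.84514475  62.20828383] [640.20200512 -38.53298128  58.44336225]
F [nan nan nan] [nan nan nan] [nan nan nan]
322.2494171913567 237.60905522856368
321.9387203899965 238.78240141515792
321.0067017945563 237.3169314737244
[[357. 181.]
 [357. 181.]
 [356. 181.]
 [356. 181.]] [array([589.34610646, -25.29561215]), array([589.34610646, -25.29561215]), array([589.52309675, -26.00689505]), array([589.52309675, -26.00689505])]m.py:9: RuntimeWarning: invalid value encountered in divide
  return np.array([M["m10"],M["m01"]])/M["m00"],hh[:,0,:],cv2.minAreaRect(cs)
```

The knob axis is at about (639.3, -38.7), with its mid-height at 58. I descend and grip it gently.

>>> move_arm --dp '[[-1,0,-30],[0,0,-40],[0,0,-35],[0,0,-18],[0,0,-7],[0,0,0]]' --rotation '[[0,0,0],[0,0,0],[0,0,0],[0,0,0],[0,0,0],[0,0,0]]' --hand '[0.7,0.7,0.7,0.7,0.7,0.7]'

```text
clock: 3.45
eef_pos: [639.8, -39.4, 41.5]
eef_rot: [-3.141, 0.001, -2.898]
wrist_force: [-0.1, 0.5, -0.5]
finger_gap: 65.6
finger_force: 0.0
```

>>> move_arm --dp '[[0,0,0],[0,0,0],[0,0,0],[0,0,0]]' --rotation '[[0,0,0],[0,0,0],[0,0,0],[0,0,0]]' --hand '[0.5,0.4,0.4,0.4]' --newtons 25

```text
clock: 3.95
eef_pos: [639.3, -37.8, 41.3]
eef_rot: [3.14, 0.001, -2.898]
wrist_force: [-5.2, 9.8, 6.0]
finger_gap: 43.8
finger_force: 25.0
```

```bash
cat > st.py <<'E'
from h import *
s=manip.read_state(); print(*[(k,np.round(s[k],3).tolist()) for k in("clock","eef_pos","eef_rot","joints","wrist_force","moment","finger_gap","finger_force")],sep="\n")
E
python3 st.py
```

```text
('clock', 3.95)
('eef_pos', [639.344, -37.808, 41.29])
('eef_rot', [3.14, 0.001, -2.898])
('joints', [-0.117, 0.664, 1.387, 0.002, 1.09, -1.933])
('wrist_force', [-5.192, 9.759, 5.975])
('moment', [1.971, 0.756, 0.032])
('finger_gap', 43.848)
('finger_force', 25.001)
```

>>> move_arm --dp '[[-0.6,1.5,0],[0,0,0],[0,0,0],[0,0,0],[0,0,0],[0,0,0.3],[0,0,0.3]]' --rotation '[[0,0,0],[0,0,0],[0,0,-0.08],[0,0,-0.08],[0,0,-0.08],[0,0,-0.08],[0,0,-0.08]]' --hand '[0.4,0.4,0.4,0.4,0.4,0.4,0.4]'

```text
clock: 4.82
eef_pos: [639.1, -37.5, 41.7]
eef_rot: [3.141, 0.001, 2.983]
wrist_force: [1.0, 3.5, 6.0]
finger_gap: 43.6
finger_force: 25.0
```

```bash
python3 st.py
```

```text
('clock', 4.825)
('eef_pos', [639.132, -37.547, 41.705])
('eef_rot', [3.141, 0.001, 2.983])
('joints', [-0.116, 0.663, 1.389, 0.001, 1.089, -1.528])
('wrist_force', [0.958, 3.466, 5.965])
('moment', [0.672, -0.003, 0.433])
('finger_gap', 43.609)
('finger_force', 24.999)
```

>>> move_arm --dp '[[0,0.5,0.2],[0,0,0.2],[0,0,0.2],[0,0,0.2],[0,0,0.2],[0,0,0.2],[0,0,0.2],[0,0,0.2],[0,0,0.2],[0,0,0.2]]' --rotation '[[0,0,-0.08],[0,0,-0.08],[0,0,-0.08],[0,0,-0.08],[0,0,-0.08],[0,0,-0.08],[0,0,-0.08],[0,0,-0.08],[0,0,-0.08],[0,0,-0.08]]' --hand '[0.4,0.4,0.4,0.4,0.4,0.4,0.4,0.4,0.4,0.4]'

```text
clock: 6.08
eef_pos: [639.1, -37.3, 43.7]
eef_rot: [3.141, 0.001, 2.183]
wrist_force: [0.9, 1.3, 5.8]
finger_gap: 43.8
finger_force: 25.0
```

```bash
python3 st.py
```

```text
('clock', 6.075)
('eef_pos', [639.148, -37.323, 43.726])
('eef_rot', [3.141, 0.001, 2.183])
('joints', [-0.116, 0.66, 1.388, 0.0, 1.092, -0.728])
('wrist_force', [0.87, 1.323, 5.777])
('moment', [0.405, 0.068, 0.397])
('finger_gap', 43.758)
('finger_force', 24.999)
```

>>> move_arm --dp '[[0,0,0.2],[0,0,0.2],[0,0,0.2],[0,0,0.2],[0,0,0.2],[0,0,0.2],[0,0,0.2],[0,0,0.2],[0,0,0.2],[0,0,0.2]]' --rotation '[[0,0,-0.08],[0,0,-0.08],[0,0,-0.08],[0,0,-0.08],[0,0,-0.08],[0,0,-0.08],[0,0,-0.08],[0,0,-0.08],[0,0,-0.08],[0,0,-0.08]]' --hand '[0.4,0.4,0.4,0.4,0.4,0.4,0.4,0.4,0.4,0.4]' --newtons 40

```text
clock: 7.32
eef_pos: [639.3, -37.1, 45.7]
eef_rot: [3.14, -0.0, 1.383]
wrist_force: [1.2, 3.2, 4.6]
finger_gap: 43.3
finger_force: 40.0
```

```bash
python3 st.py
```

```text
('clock', 7.325)
('eef_pos', [639.294, -37.147, 45.73])
('eef_rot', [3.14, -0.0, 1.383])
('joints', [-0.115, 0.658, 1.387, 0.0, 1.096, 0.072])
('wrist_force', [1.153, 3.238, 4.624])
('moment', [0.52, -0.113, 0.383])
('finger_gap', 43.261)
('finger_force', 39.999)
```

Total turn is 2.0 rad. From here I use smaller steps and check the torque each time.

>>> move_arm --dp '[[0,0,0.1],[0,0,0.1],[0,0,0.1],[0,0,0.1],[0,0,0.1],[0,0,0.1],[0,0,0.1],[0,0,0.1]]' --rotation '[[0,0,-0.05],[0,0,-0.05],[0,0,-0.05],[0,0,-0.05],[0,0,-0.05],[0,0,-0.05],[0,0,-0.05],[0,0,-0.05]]' --hand '[0.4,0.4,0.4,0.4,0.4,0.4,0.4,0.4]'

```text
clock: 8.32
eef_pos: [639.4, -37.1, 46.7]
eef_rot: [3.14, -0.001, 0.984]
wrist_force: [0.9, 3.8, 5.9]
finger_gap: 43.5
finger_force: 40.0
```

```bash
python3 st.py|grep mom
```

```text
('moment', [0.6, -0.044, 0.389])
```

>>> move_arm --dp '[[0,0,0.1],[0,0,0]]' --rotation '[[0,0,-0.04],[0,0,0]]' --hand '[0.4,0.4]'

```text
clock: 8.57
eef_pos: [639.5, -37.1, 46.8]
eef_rot: [3.14, -0.001, 0.945]
wrist_force: [1.2, 3.1, 5.9]
finger_gap: 43.5
finger_force: 40.0
```

```bash
python3 st.py|grep mom
```

```text
('moment', [0.674, -0.036, 0.435])
```

>>> move_arm --dp '[[0,0,0.1],[0,0,0]]' --rotation '[[0,0,-0.04],[0,0,0]]' --hand '[0.4,0.4]'

```text
clock: 8.82
eef_pos: [639.4, -37.1, 46.9]
eef_rot: [3.14, -0.001, 0.905]
wrist_force: [0.9, 3.8, 5.6]
finger_gap: 43.5
finger_force: 40.0
```

```bash
python3 st.py|grep mom
```

```text
('moment', [0.614, -0.043, 0.368])
```

>>> move_arm --dp '[[0,0,0.1],[0,0,0.1]]' --rotation '[[0,0,-0.03],[0,0,-0.03]]' --hand '[0.4,0.4]'

```text
clock: 9.07
eef_pos: [639.4, -37.1, 47.1]
eef_rot: [3.14, -0.001, 0.844]
wrist_force: [1.8, 3.3, 5.4]
finger_gap: 43.6
finger_force: 40.0
```

```bash
python3 st.py|grep mom
```

```text
('moment', [0.634, -0.124, 0.437])
```

>>> move_arm --dp '[[0,0,0.1],[0,0,0]]' --rotation '[[0,0,-0.03],[0,0,0]]' --hand '[0.4,0.4]'

```text
clock: 9.32
eef_pos: [639.5, -37.1, 47.2]
eef_rot: [3.14, -0.002, 0.815]
wrist_force: [2.3, 3.0, 5.4]
finger_gap: 43.5
finger_force: 40.0
```

```bash
python3 st.py|grep mom
```

```text
('moment', [0.714, -0.146, 0.428])
```

>>> move_arm --dp '[[0,0,0.1],[0,0,0]]' --rotation '[[0,0,-0.04],[0,0,0]]' --hand '[0.4,0.4]'

```text
clock: 9.57
eef_pos: [639.5, -37.1, 47.3]
eef_rot: [3.14, -0.002, 0.775]
wrist_force: [1.9, 2.9, 5.0]
finger_gap: 43.8
finger_force: 40.0
```

```bash
python3 st.py|grep mom
```

```text
('moment', [0.671, -0.172, 0.493])
```

>>> move_arm --dp '[[0,0,0.1],[0,0,0]]' --rotation '[[0,0,-0.04],[0,0,0]]' --hand '[0.4,0.4]'

```text
clock: 9.82
eef_pos: [639.5, -37.1, 47.4]
eef_rot: [3.14, -0.002, 0.735]
wrist_force: [2.6, 3.7, 5.0]
finger_gap: 43.2
finger_force: 40.0
```

```bash
python3 st.py|grep mom
```

```text
('moment', [0.624, -0.138, 0.423])
```

>>> move_arm --dp '[[0,0,0.1],[0,0,0]]' --rotation '[[0,0,-0.04],[0,0,0]]' --hand '[0.4,0.4]'

```text
clock: 10.07
eef_pos: [639.5, -37.2, 47.5]
eef_rot: [3.14, -0.002, 0.695]
wrist_force: [1.7, 3.3, 5.1]
finger_gap: 43.6
finger_force: 40.0
```

```bash
python3 st.py|grep mom
```

```text
('moment', [0.65, -0.219, 0.435])
```

>>> move_arm --dp '[[0,0,0.1],[0,0,0]]' --rotation '[[0,0,-0.04],[0,0,0]]' --hand '[0.4,0.4]'

```text
clock: 10.32
eef_pos: [639.5, -37.1, 47.6]
eef_rot: [3.14, -0.002, 0.655]
wrist_force: [2.4, 3.1, 5.7]
finger_gap: 43.9
finger_force: 40.0
```

```bash
python3 st.py|grep mom
```

```text
('moment', [0.627, -0.22, 0.423])
```

>>> move_arm --dp '[[0,0,0.1],[0,0,0]]' --rotation '[[0,0,-0.04],[0,0,0]]' --hand '[0.4,0.4]'

```text
clock: 10.58
eef_pos: [639.5, -37.1, 47.7]
eef_rot: [3.141, -0.002, 0.615]
wrist_force: [2.9, 3.4, 5.5]
finger_gap: 43.1
finger_force: 40.0
```

```bash
python3 st.py|grep mom
```

```text
('moment', [0.692, -0.252, 0.355])
```

>>> move_arm --dp '[[0,0,0.1],[0,0,0]]' --rotation '[[0,0,-0.04],[0,0,0]]' --hand '[0.4,0.4]'

```text
clock: 10.82
eef_pos: [639.5, -37.2, 47.7]
eef_rot: [3.141, -0.002, 0.576]
wrist_force: [3.5, 3.1, 5.6]
finger_gap: 43.4
finger_force: 40.0
```

```bash
python3 st.py|grep mom
```

```text
('moment', [0.784, -0.533, 0.505])
```

>>> move_arm --dp '[[0,0,0]]' --rotation '[[0,0,0]]' --hand '[0.4]'

```text
clock: 10.95
eef_pos: [639.5, -37.2, 47.7]
eef_rot: [3.141, -0.002, 0.576]
wrist_force: [3.5, 3.7, 6.1]
finger_gap: 43.2
finger_force: 40.0
```

```bash
python3 st.py|grep mom
```

```text
('moment', [0.76, -0.505, 0.528])
```

>>> move_arm --dp '[[0,0,0]]' --rotation '[[0,0,0]]' --hand '[0.4]'

```text
clock: 11.08
eef_pos: [639.5, -37.2, 47.7]
eef_rot: [3.141, -0.002, 0.576]
wrist_force: [3.7, 3.1, 5.9]
finger_gap: 43.3
finger_force: 40.0
```

```bash
python3 st.py|grep mom
```

```text
('moment', [0.742, -0.49, 0.461])
```

The torque now averages 0.50 N m, so this is likely the stop. One tiny step should confirm it.

>>> move_arm --dp '[[0,0,0],[0,0,0]]' --rotation '[[0,0,-0.02],[0,0,0]]' --hand '[0.4,0.4]'

```text
clock: 11.32
eef_pos: [639.5, -37.2, 47.6]
eef_rot: [3.141, -0.002, 0.556]
wrist_force: [4.2, 3.8, 5.8]
finger_gap: 43.5
finger_force: 40.0
```

```bash
python3 st.py|grep mom
```

```text
('moment', [0.733, -0.507, 0.472])
```

>>> move_arm --dp '[[0,0,0]]' --rotation '[[0,0,0]]' --hand '[0.4]'

```text
clock: 11.45
eef_pos: [639.5, -37.2, 47.7]
eef_rot: [3.141, -0.002, 0.556]
wrist_force: [3.6, 3.7, 6.3]
finger_gap: 43.0
finger_force: 40.0
```

```bash
python3 st.py|grep mom
```

```text
('moment', [0.776, -0.484, 0.518])
```

>>> move_arm --dp '[[0,0,0],[0,0,0]]' --rotation '[[0,0,-0.02],[0,0,0]]' --hand '[0.4,0.4]'

```text
clock: 11.7
eef_pos: [639.5, -37.2, 47.7]
eef_rot: [3.141, -0.002, 0.536]
wrist_force: [3.8, 3.3, 6.3]
finger_gap: 43.4
finger_force: 40.0
```

```bash
python3 st.py|grep mom
```

```text
('moment', [0.711, -0.526, 0.572])
```

>>> move_arm --dp '[[0,0,0]]' --rotation '[[0,0,0]]' --hand '[0.4]'

```text
clock: 11.82
eef_pos: [639.5, -37.2, 47.7]
eef_rot: [3.141, -0.002, 0.536]
wrist_force: [3.0, 3.8, 6.2]
finger_gap: 43.3
finger_force: 40.0
```

```bash
python3 st.py|grep mom
```

```text
('moment', [0.823, -0.546, 0.584])
```

>>> move_arm --dp '[[0,0,0]]' --rotation '[[0,0,0]]' --hand '[0.4]'

```text
clock: 11.95
eef_pos: [639.5, -37.2, 47.7]
eef_rot: [3.141, -0.002, 0.536]
wrist_force: [4.2, 2.1, 6.3]
finger_gap: 43.6
finger_force: 40.0
```

```bash
python3 st.py|grep mom
```

```text
('moment', [0.709, -0.524, 0.524])
```

The torque climbs to 0.56 N m, so the stop is reached. I release, lift, and look again.

>>> move_arm --dp '[[0,0,0],[0,0,0],[0,0,0],[0,0,0],[0,0,0],[0,0,20],[0,0,40],[0,0,40],[0,0,10],[0,0,0]]' --rotation '[[0,0,0.06],[0,0,0.06],[0,0,0],[0,0,0],[0,0,0],[0,0,0],[0,0,0],[0,0,0],[0,0,0],[0,0,0]]' --hand '[0.4,0.4,0.6,0.6,0.6,0.6,0.6,0.6,0.6,0.6]'

```text
clock: 13.2
eef_pos: [638.8, -37.4, 157.4]
eef_rot: [3.141, -0.001, 0.655]
wrist_force: [0.6, 1.1, -0.4]
finger_gap: 56.2
finger_force: 0.0
```

>>> move_arm --dp '[[-30,20,15],[-25,5,15],[0,0,0],[0,0,0],[0,0,0],[0,0,0],[0,0,0]]' --rotation '[[0,0,-0.18],[0,0,-0.18],[0,0,-0.18],[0,0,-0.18],[0,0,-0.18],[0,0,-0.0],[0,0,0]]' --hand '[0.5,0.4,0.4,0.4,0.4,0.4,0.4]'

```text
clock: 14.08
eef_pos: [583.5, -12.3, 186.2]
eef_rot: [3.141, 0.001, -0.241]
wrist_force: [-0.2, -0.8, -0.2]
finger_gap: 37.2
finger_force: 0.0
```

```bash
python3 - <<'E'
from m import *
c=snap("wrist","w3"); s=manip.read_state(); print(s["eef_pos"],s["eef_rot"],s["joints"]);snap("side","side1");snap("top","top1")
for X in((639.4,-37.5,65),(582,-20,52)): print(proj(c,X))
E
```

```text
[583.56551213 -12.3899254  186.37271779] [ 3.14141879e+00  8.80326829e-04 -2.41840368e-01] [-8.39576919e-02  3.90658197e-01  1.44455861e+00 -3.44807454e-05
  1.30727257e+00  1.72868792e+00]
[333.03177653 158.63781288]
[328.02292921 229.63146073]
```

View pics/w3.png

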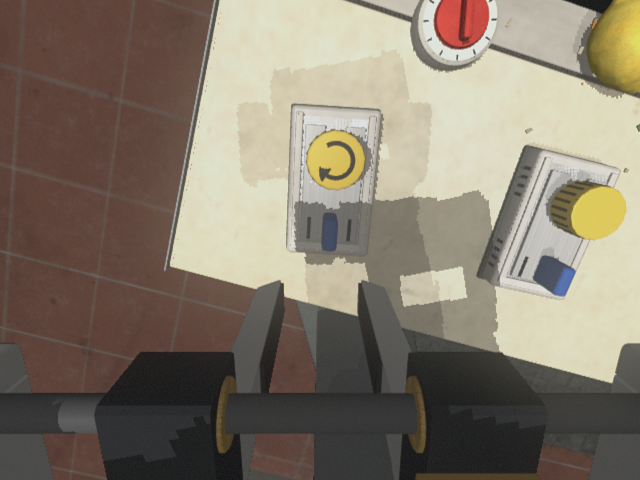

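The fin is at (330,231), the knob at (336,160) and the stand is almost upright in the picture. I refine the fin position and yaw.

```bash
python3 - <<'E'
from m import *
c=load("w3"); D=((100,60,15),(130,255,255))
a=hull(c,*D,330,230,28); print(a[0],a[2])
k=hull(c,*YY,336,160,40); print(k[0],k[2], onz(c,*k[0],72), onz(c,*k[0],80))
s=load("side1"); f=hull(s,*BB,295,334,20); print(f[0],"side fin"); print("fin",tri(ray(c,*a[0]),ray(s,*f[0])), tri(ray(c,*a[0]),ray(load("w1"),310.25,221.87)),onz(c,*a[0],55))
# yaw from top fin edge and from stand foot edges
b=cv2.boxPoints(a[2]); w=[onz(c,*q,70)[:2] for q in b]; print("fin edges yaw",[np.arctan2(*(w[(i+1)%4]-w[i])[::-1]) for i in range(4)])
h=cv2.cvtColor(c["image"],cv2.COLOR_RGB2HSV)
g=cv2.GaussianBlur(cv2.cvtColor(c["image"],cv2.COLOR_RGB2GRAY),(3,3),0)
L=cv2.createLineSegmentDetector().detect(g[95:265,275:395])[0][:,0]
for l in L:
    if np.hypot(l[2]-l[0],l[3]-l[1])>45:
        l=l+[275,95,275,95]; p=onz(c,*l[:2],25);q=onz(c,*l[2:],25); d=(q-p) if q[0]>p[0] else p-q; print(l.round(1),np.arctan2(d[1],d[0]).round(3))
E
```

```text
[329.51549833 235.27753934] ((329.5, 235.5), (29.0, 13.0), 90.0)
[335.45468109 159.4078702 ] ((335.5, 159.5), (59.0, 57.0), 90.0) [638.97526226 -39.03903037  72.        ] [639.64690314 -38.87944425  80.        ]
[294.55014493 334.47014493] side fin
fin [579.34148141 -19.50983937  51.98909444] [580.7396357  -20.65152743  65.9708127 ] [577.69930346 -20.19822264  55.        ]
fin edges yaw [np.float64(-1.8125631086959335), np.float64(2.9115871744236674), np.float64(1.3289296730099662), np.float64(-0.23967332705865335)]
[290.6 102.  378.2 107.6] 1.269
[284.5 246.9 289.7 105.6] -0.303
[378.1 111.6 291.9 106.2] 1.27
[297.2 198.1 301.1 113.1] -0.304
```

>>> move_arm --dp '[[-2.3,-6.6,-40],[0,0,-45],[0,0,-35],[0,0,-18],[0,0,-8],[0,0,0],[0,0,0],[0,0,0],[0,0,0],[0,0,0]]' --rotation '[[0,0,-0.06],[0,0,0],[0,0,0],[0,0,0],[0,0,0],[0,0,0],[0,0,0],[0,0,0],[0,0,0],[0,0,0]]' --hand '[0.4,0.4,0.4,0.4,0.4,0.4,0.1,0.05,0.05,0.05]' --newtons 20

```text
clock: 15.48
eef_pos: [581.6, -19.0, 41.4]
eef_rot: [-3.141, -0.001, -0.305]
wrist_force: [-1.8, -0.1, 3.9]
finger_gap: 12.0
finger_force: 20.0
```

```bash
python3 st.py
```

```text
('clock', 15.475)
('eef_pos', [581.642, -19.01, 41.419])
('eef_rot', [-3.141, -0.001, -0.305])
('joints', [-0.096, 0.551, 1.576, 0.0, 1.015, 1.78])
('wrist_force', [-1.804, -0.085, 3.883])
('moment', [-0.005, 0.423, -0.043])
('finger_gap', 11.979)
('finger_force', 20.001)
```

>>> move_arm --dp '[[0,0,0],[0,0,1],[0,0,1],[0,0,1],[0,0,1],[0,0,0.5],[0,0,0]]' --rotation '[[0,0,0],[0,0,0],[0,0,0],[0,0,0],[0,0,0],[0,0,0],[0,0,0]]' --hand '[0.05,0.05,0.05,0.05,0.05,0.05,0.05]' --newtons 40

```text
clock: 16.35
eef_pos: [581.4, -19.0, 45.5]
eef_rot: [3.142, -0.0, -0.305]
wrist_force: [-0.4, -1.2, -1.9]
finger_gap: 11.8
finger_force: 40.0
```

```bash
python3 st.py
```

```text
('clock', 16.35)
('eef_pos', [581.434, -18.973, 45.457])
('eef_rot', [3.142, -0.0, -0.305])
('joints', [-0.096, 0.545, 1.574, -0.0, 1.023, 1.78])
('wrist_force', [-0.384, -1.206, -1.908])
('moment', [0.086, 0.161, -0.013])
('finger_gap', 11.822)
('finger_force', 40.0)
```

>>> move_arm --dp '[[-4.8,1.5,0.3],[-9.5,3,0],[-9.5,3,0],[0,0,0]]' --rotation '[[0,0,0],[0,0,0],[0,0,0],[0,0,0]]' --hand '[0.05,0.05,0.05,0.05]'

```text
clock: 16.85
eef_pos: [557.0, -11.2, 45.9]
eef_rot: [3.142, 0.0, -0.305]
wrist_force: [0.2, 0.2, -0.9]
finger_gap: 11.9
finger_force: 40.0
```

```bash
python3 st.py
```

```text
('clock', 16.85)
('eef_pos', [556.995, -11.208, 45.894])
('eef_rot', [3.142, 0.0, -0.305])
('joints', [-0.086, 0.498, 1.648, 0.0, 0.997, 1.79])
('wrist_force', [0.248, 0.158, -0.861])
('moment', [0.022, 0.148, -0.02])
('finger_gap', 11.882)
('finger_force', 39.999)
```

>>> move_arm --dp '[[-9.5,3,0],[-9.5,3,0],[-9.5,3,0],[-9.5,3,3],[-9.5,3,6],[-9.5,3,12],[0,0,25],[0,0,30],[0,0,20],[0,0,0]]' --rotation '[[0,0,0],[0,0,0],[0,0,0],[0,0,0],[0,0,0],[0,0,0],[0,0,0],[0,0,0],[0,0,0],[0,0,0]]' --hand '[0.05,0.05,0.05,0.05,0.05,0.05,0.05,0.05,0.05,0.05]'

```text
clock: 18.1
eef_pos: [501.1, 6.6, 143.5]
eef_rot: [-3.141, -0.003, -0.305]
wrist_force: [-0.4, -0.1, -1.9]
finger_gap: 12.0
finger_force: 40.0
```

```bash
python3 st.py; python3 - <<'E'
from m import *
t=load("top0"); s=snap("side","side2"); t2=snap("top","top2")
# dish: bright low-saturation blob near (337,262)
for f,c,u,v,r in(("top",t,337,262,36),("side",load("side1"),353,254,45)):
    h=cv2.cvtColor(c["image"],cv2.COLOR_RGB2HSV); p=h[v-r:v+r,u-r:u+r]
    print(f,p[r,::6].tolist())
c=np.hstack([cv2.resize(t2["image"][200:320,270:400],(390,360)),cv2.resize(s["image"][215:335,265:400],(405,360))]); cv2.imwrite("pics/crop1.png",c[:,:,::-1])
E
```

```text
('clock', 18.1)
('eef_pos', [501.113, 6.568, 143.539])
('eef_rot', [-3.141, -0.003, -0.305])
('joints', [-0.06, 0.252, 1.734, -0.0, 1.152, 1.816])
('wrist_force', [-0.419, -0.092, -1.9])
('moment', [0.039, 0.241, 0.01])
('finger_gap', 11.981)
('finger_force', 40.0)
top [[23, 36, 247], [23, 24, 247], [28, 13, 247], [24, 17, 247], [30, 6, 247], [150, 2, 247], [150, 2, 246], [170, 3, 247], [0, 2, 247], [23, 8, 247], [150, 2, 247], [25, 27, 246]]
side [[30, 20, 115], [27, 21, 119], [22, 42, 196], [20, 28, 206], [22, 27, 205], [20, 26, 206], [21, 24, 209], [21, 23, 209], [21, 24, 210], [22, 27, 208], [21, 26, 206], [21, 26, 205], [22, 27, 205], [20, 40, 199], [22, 34, 196]]
```

View pics/crop1.png

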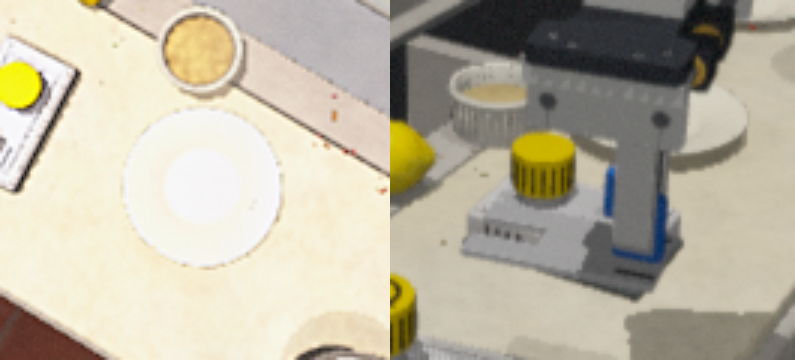

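The dish's circle in the top view is clean, centred at about (337.4,262.6). I fit it in top0 and side0.

```bash
python3 - <<'E'
from m import *
def fit(c,u,v,r,lo,hi):
    h=cv2.cvtColor(c["image"],cv2.COLOR_RGB2HSV); m=cv2.inRange(h,lo,hi); z=np.zeros_like(m); cv2.circle(z,(u,v),r,255,-1); m=cv2.morphologyEx(m&z,cv2.MORPH_OPEN,np.ones((3,3)))
    k=max(cv2.findContours(m,cv2.RETR_EXTERNAL,cv2.CHAIN_APPROX_NONE)[0],key=cv2.contourArea); return cv2.fitEllipse(cv2.convexHull(k))
t=load("top0"); s=load("side0")
for S in(18,24,30):
    e=fit(t,337,262,32,(0,0,225),(180,S,255)); g=fit(s,353,254,36,(0,0,150),(180,S+4,255)); print(S,e,g, onz(t,*e[0],20),onz(s,*g[0],20),tri(ray(t,*e[0]),ray(s,*g[0])))
# knob A check of top-camera bias: axis felt (639.6,-37)
k=hull(t,*YY,208,195,14)[0]; print(onz(t,*k,68))
E
```

```text
18 ((336.8004455566406, 261.7438659667969), (52.59105682373047, 52.9323616027832), 161.69448852539062) ((351.9521789550781, 244.85171508789062), (12.018614768981934, 30.78291893005371), 93.0165023803711) [ 459.82708053 -399.84726993   20.        ] [ 462.02487714 -431.41366559   20.        ] [ 462.14178739 -399.68431125   34.90060518]
24 ((336.79803466796875, 261.67486572265625), (52.73989486694336, 53.097755432128906), 140.23402404785156) ((353.0711975097656, 250.75796508789062), (23.634531021118164, 60.07123565673828), 93.74945831298828) [ 460.02125921 -399.83886996   20.        ] [ 461.26228325 -398.17624243   20.        ] [ 460.56977746 -399.91669243   19.10822963]
30 ((336.3073425292969, 260.6372375488281), (52.70793151855469, 62.50578308105469), 95.66998291015625) ((352.9518737792969, 251.90248107910156), (27.91380500793457, 60.966190338134766), 94.17271423339844) [ 462.92630962 -398.43137842   20.        ] [ 461.93415569 -391.89226462   20.        ] [ 462.17381489 -398.43303452   16.82613593]
[638.19554566 -39.94536193  68.        ]
```

>>> move_arm --dp '[[-8.2,-30,0],[-8.2,-45,0],[-8.2,-48,0],[-8.2,-48,0],[-8.2,-48,0],[-8.2,-48,0],[-8.2,-48,0],[-8.2,-48,0],[-8.4,-30.6,0],[0,0,0]]' --rotation '[[0,0,0],[0,0,0],[0,0,0],[0,0,0],[0,0,0],[0,0,0],[0,0,0],[0,0,0],[0,0,0],[0,0,0]]' --hand '[0.05,0.05,0.05,0.05,0.05,0.05,0.05,0.05,0.05,0.05]'

```text
clock: 19.45
eef_pos: [425.5, -388.3, 140.2]
eef_rot: [-3.141, 0.002, -0.308]
wrist_force: [-0.0, 0.4, -1.1]
finger_gap: 11.6
finger_force: 40.0
```

>>> move_arm --dp '[[0,0,-25],[0,0,-30],[0,0,-25],[0,0,-12],[0,0,0]]' --rotation '[[0,0,0],[0,0,0],[0,0,0],[0,0,0],[0,0,0]]' --hand '[0.05,0.05,0.05,0.05,0.05]'

```text
clock: 20.08
eef_pos: [426.6, -386.4, 49.2]
eef_rot: [-3.141, 0.001, -0.305]
wrist_force: [0.4, -0.1, -2.2]
finger_gap: 12.0
finger_force: 40.0
```

```bash
python3 st.py; python3 - <<'E'
from m import *
w=snap("wrist","w4"); s=snap("side","side3"); 
print(proj(w,(461,-398,20)))
c=np.hstack([cv2.resize(w["image"],(480,360)),cv2.resize(s["image"][205:305,300:400],(320,360))]); cv2.imwrite("pics/crop2.png",c[:,:,::-1])
E
```

```text
('clock', 20.075)
('eef_pos', [426.581, -386.358, 49.191])
('eef_rot', [-3.141, 0.001, -0.305])
('joints', [-0.8, 0.528, 1.589, 0.0, 1.025, 1.076])
('wrist_force', [0.354, -0.147, -2.22])
('moment', [-0.011, 0.168, -0.017])
('finger_gap', 12.025)
('finger_force', 39.999)
[319.58248613 215.36954914]
```

View pics/crop2.png

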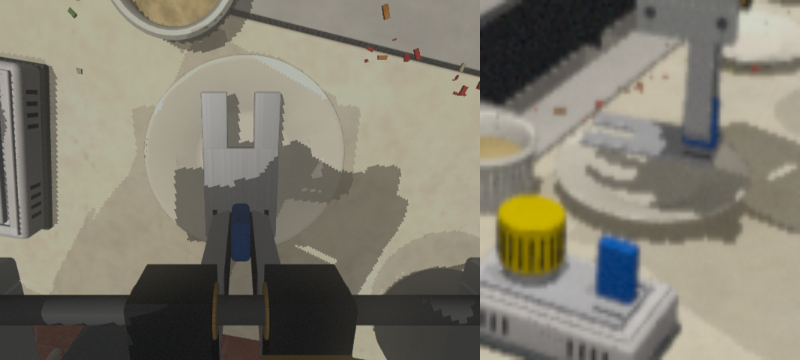

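The plate is level and centred over the dish (dish centre about (245,160) in the crop). I lower it slowly.

>>> move_arm --dp '[[0,0,-7],[0,0,-6],[0,0,-4],[0,0,-3],[0,0,-1.5],[0,0,0]]' --rotation '[[0,0,0],[0,0,0],[0,0,0],[0,0,0],[0,0,0],[0,0,0]]' --hand '[0.05,0.05,0.05,0.05,0.05,0.05]'

```text
clock: 20.92
eef_pos: [426.7, -387.1, 28.2]
eef_rot: [3.142, -0.0, -0.305]
wrist_force: [0.2, -0.2, -0.7]
finger_gap: 11.4
finger_force: 40.0
```

```bash
python3 st.py
```

```text
('clock', 20.925)
('eef_pos', [426.654, -387.113, 28.235])
('eef_rot', [3.142, -0.0, -0.305])
('joints', [-0.8, 0.559, 1.599, 0.0, 0.984, 1.076])
('wrist_force', [0.202, -0.232, -0.738])
('moment', [0.042, 0.206, -0.015])
('finger_gap', 11.397)
('finger_force', 39.999)
```

>>> move_arm --dp '[[0,0,-1],[0,0,0]]' --rotation '[[0,0,0],[0,0,0]]' --hand '[0.05,0.05]'

```text
clock: 21.18
eef_pos: [426.7, -387.2, 27.5]
eef_rot: [3.141, -0.0, -0.305]
wrist_force: [-0.9, 0.9, 1.1]
finger_gap: 11.8
finger_force: 40.0
```

```bash
python3 st.py
```

```text
('clock', 21.175)
('eef_pos', [426.726, -387.203, 27.484])
('eef_rot', [3.141, -0.0, -0.305])
('joints', [-0.8, 0.56, 1.599, 0.0, 0.982, 1.076])
('wrist_force', [-0.921, 0.866, 1.142])
('moment', [0.039, 0.122, 0.034])
('finger_gap', 11.771)
('finger_force', 40.0)
```

>>> move_arm --dp '[[0,0,-0.7],[0,0,0]]' --rotation '[[0,0,0],[0,0,0]]' --hand '[0.05,0.05]'

```text
clock: 21.42
eef_pos: [426.8, -387.3, 27.2]
eef_rot: [3.141, -0.001, -0.305]
wrist_force: [-2.9, 2.2, 7.1]
finger_gap: 11.4
finger_force: 40.0
```

```bash
python3 st.py|grep -E "wrist|eef_pos"
```

```text
('eef_pos', [426.778, -387.256, 27.228])
('wrist_force', [-2.88, 2.196, 7.054])
```

>>> move_arm --dp '[[0,0,0],[0,0,0],[0,0,0],[0,0,0],[0,0,15],[0,0,30],[0,0,40],[0,0,40],[0,0,0],[0,0,0]]' --rotation '[[0,0,0],[0,0,0],[0,0,0],[0,0,0],[0,0,0],[0,0,0],[0,0,0],[0,0,0],[0,0,0],[0,0,0]]' --hand '[0.15,0.25,0.35,0.4,0.4,0.4,0.4,0.4,0.4,0.4]'

```text
clock: 22.68
eef_pos: [426.4, -386.9, 151.4]
eef_rot: [-3.141, 0.0, -0.305]
wrist_force: [0.2, 0.9, 0.1]
finger_gap: 37.5
finger_force: 0.0
```

```bash
python3 st.py|grep -E "wrist|eef_pos|clock|gap"; python3 - <<'E'
from m import *
w=snap("wrist","w5"); s=snap("side","side4"); 
for X in((461,-398,20),(546,-234,65)): print(proj(w,X))
c=np.hstack([cv2.resize(w["image"],(480,360)),cv2.resize(s["image"][225:355,230:400][:, :],(320,360))]); cv2.imwrite("pics/crop3.png",c[:,:,::-1])
E
```

```text
('clock', 22.675)
('eef_pos', [426.42, -386.86, 151.389])
('wrist_force', [0.226, 0.883, 0.149])
('finger_gap', 37.478)
[319.09600882 188.03724535]
[ 49.95134434 151.16770963]
```

View pics/crop3.png

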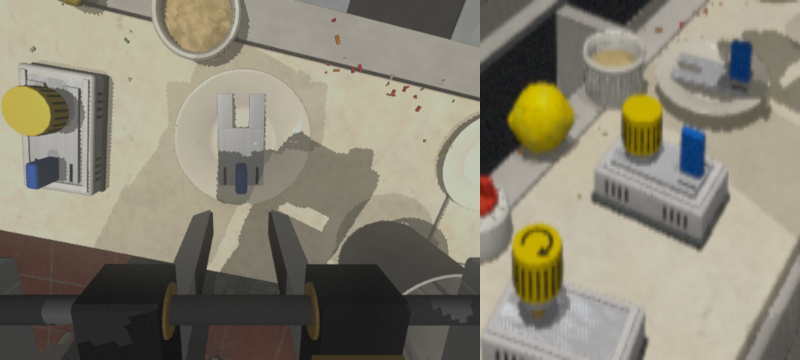

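The plate lies flat and central in the dish: plate centre is about (241,145) and dish centre about (243,138) in the crop. The bystanders are where they were and the gripper is clear.

```bash
python3 -c "
from cell import manip; print(manip.sign_off())"
```

```text
the job is handed in; nothing more can be done
None
```

The marked knob is backed off to its end stop, the cutter plate lies flat and central in the 149 mm dish, and the job was handed in at about 23 s of the 72 s allowed; the hand-in gave no verdict.

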